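# Shut the carver's tool chest and swing its hasp over the staple

## Task

Close the green tool chest: first lower its lid without slamming it and press it down until it is fully home. Then swing the steel hasp up and over the front edge and lay it flat on the lid, over the brass staple. Leave the mallet, the wax tin and the small carved panel where they are.

Things in the scene. Friction and masses are not known exactly. Their poses are not given: they have to be found in the camera images.
- chest: Green wooden tool chest, 200 mm deep (its x) by 260 mm wide (its y) by 95 mm high, fixed to the bench. Origin: centre of its underside; its x axis points from the front wall (with the hasp, towards the robot) to the back wall (with the lid hinge).
- lid (a joint): Light wood lid, 200 mm (chest x) by 264 mm (chest y), 14 mm thick, hinged along the top of the back wall. 0 = shut and fully home (top face 110 mm above the bench), grows in rad as it opens. The stiff hinge holds it wherever it is left, so it must be pushed all the way: about 7 N near the free edge.
- lid_hinge (a point): Middle of the lid's hinge line, on the chest at chest x +100 mm, 96 mm above the bench; the hinge line runs along the chest's y. The lid's underside passes through it; the top face lies 14 mm further out.
- lid_edge (a point): Middle of the free front edge of the lid, on its top face, 200 mm from the hinge. Moves with the lid.
- staple_top (a point): Top of the brass staple, a loop 24 mm long (front to back) and 6 mm thick, that stands 17 mm up from the lid's top face, 31 mm in from the lid's free edge, in the middle of its width. Moves with the lid.
- hasp (a joint): Steel hasp strap, 72 mm long, 40 mm wide, 4 mm thick, with a slot 18 mm wide from 24 to 50 mm from its hinge and a solid tab from 50 to 72 mm. Its hinge is on the chest's front wall. 0 = flat on the shut lid with the staple through the slot, pi/2 = upright, more = leaning out towards the robot. Stays where it is left.
- hasp_hinge (a point): Middle of the hasp's hinge line, 6 mm in front of the chest's front wall, 113 mm above the bench; the hinge line runs along the chest's y.
- hasp_tip (a point): Middle of the free end of the hasp strap, 72 mm from its hinge line. Moves with the hasp.
- mallet: Bystander: wooden mallet lying beside the chest, head 75 x 110 x 60 mm, handle 28 mm thick. Origin on the bench under the handle, near the head.
- wax_tin: Bystander: yellow round tin, 76 mm across, 65 mm high. Origin: centre of its underside.
- panel: Bystander: small carved panel lying flat, 160 x 120 x 19 mm. Origin: centre of its underside.

How it is judged (in metres and radians):
On the way, in this order (a step that is already met when the one before it is completed fails the run):
1. the lid is pressed fully home while the hasp is still swung out (value of joint lid below 0.025 rad and value of joint hasp above 1 rad), for 0.2 s.
2. the hasp lies flat over the staple on the shut lid (value of joint lid below 0.025 rad and value of joint hasp below 0.08 rad), for 0.2 s.
At the end, for the whole second after the job is handed in: The lid is shut to within 0.025 rad (5 mm at its free edge), the hasp lies on it to within 0.08 rad (6 mm at its tip) with the staple through its slot, and mallet, wax tin and panel are within 30 mm of where they started (all of step 2 and distance of each of mallet, wax_tin, panel from where it was at the start of the episode below 0.03 m); the robot touches nothing.
It fails at once if the lid is slammed (swings shut faster than 2.5 rad/s, 0.5 m/s at its edge) (velocity of joint lid below -2.5 rad/s).
It fails at once if the mallet, the wax tin or the panel is pushed more than 30 mm away (distance of any of mallet, wax_tin, panel from where it was at the start of the episode above 0.03 m).
It also fails if it takes over 48 s, if anything falls off the work surface, if the arm or the gripper's body presses on something with over 40 N, if the wrist force passes 120 N, or if a joint passes its speed limit or range.

## Robot

A 7-joint arm with a two-finger parallel gripper is mounted at the origin on the work surface. World frame = base frame: x ahead of the robot, y to its left, z up, the work surface at z = 0. Lengths are in mm, angles in rad, forces in N, time in s.
With the tool pointing down it reaches from about 400 to 750 mm from the base axis. Payload 19.5 kg.
Tool frame: the origin (TCP) lies midway between the tips of the shut fingers; the grasp point (between the pads) lies 19 mm behind it; z points along the fingers, y is the line along which they close (so a half turn about z gives the same grasp; the last joint's range is limited). The gripper opens to 85 mm and grips with 20 to 120 N. Pads are 22 mm wide; open, the fingers measure 114 mm over their backs; the gripper's body (76 mm by 85 mm) begins 54 mm behind the grasp point. The pads swing forward as they close: fully open they stand 13 mm farther back than shut.
Start: joints at [1.079, 0.707, -0.028, 1.485, 0.022, 0.951, -0.075], TCP at [249.991, -517.783, 231.268] pointing down, gripper open.
Joint ranges: [-2.71, 2.71], [-0.32, 2.16], [-1.57, 1.52], [0, 2.45], [-1.46, 4.6], [0, 2.02], [-2.83, 2.83]. Speed limits (rad/s): [1.89, 1.89, 2.57, 2.57, 3.01, 3.01, 3.01].

## Interface

Orientations are given as a rotation vector (axis times angle).
In Python, from plant import * gives the robot as it stands.
- The arm moves only by the shell command python3 -m handwheel 'ROWS' [FORCE]. ROWS is a JSON object of lists of equal length, an entry for each row: "grip": the closure, from 0 (fully open) to 1 (shut); "delta_pos": the shift along the tool's x, y, z in m, a list of three; "spin": the turn about the tool's z in degrees. A call has 1 to 12 rows; each row is the pose to reach, as a shift and turn from the pose commanded when the call began, along the tool's axes at that moment; what a row does not reach only later rows make up. A row lasts 1/8 s, in which the tool goes at most 62.5 mm and 10.7 degrees, less where a joint would pass 70% of its speed; a pose out of reach is approached as far as the arm can. A call with a gripper value outside its range is refused whole. The fingers move at their own pace and stop on an object; FORCE is the grip in N (left out, the last holds). Time passes only in rows, so rows that repeat a pose let the fingers close. It gives the time, the measured TCP pose, the force, the opening and the grip force at its end, in the units of the state.
- get_state(): the state, without advancing time (a new reading comes with each control period).
- camera(name): name is "scene" or "top"; returns (picture, depth): 480x640x3 uint8, red, green, blue; 480x640 float32, mm along the optical axis (not along the pixel's ray), 0 where there is no reading.
- camera_model(name): a dict with "intrinsics" (3x3 intrinsics, pixels), "distortion" ([k1, k2, p1, p2, k3] as OpenCV has them; the pictures are not rectified), "eye" and "rotation" of the camera in the world. Camera axes: x right, y up, looking along -z (the intrinsics and any distortion apply to the point x, -y, -z); pixel columns grow to the right and rows downward; lengths in mm; the calibration is good to about 2 mm. A picture is of the moment at which its call begins. camera_model takes no time and is no camera call.
- finish_job(): hands the job in; it is judged then, once.
The state is a dict: "time": time; "joint_pos": joint angles; "qd": joint speeds; "tau": joint torques, N m; "position": TCP position; "eef_rot": TCP orientation; "force": force on the tool from outside, world axes, zero at the start; "torque": the same for the moment, N m; "gripper_width": opening from 0.0 (shut) to 1.0 (fully open); "grip_force": force on a finger pad.
Only numpy, scipy, OpenCV 4.12 (cv2) and the standard library are available. Lean on these libraries where they do the work, as an engineer would, in place of code of your own. Each camera call takes 0.05 s, during which the arm holds its last target. There are 200 camera calls.

## Working session

There is one attempt and no reset: what is moved stays moved. The work goes in short steps, Python scripts to look and compute and a shell command to move; the robot and the scene stay as the last step left them, time stands still between calls to the robot, and variables do not carry over. Pictures are saved under pics/ and viewed, at most 10 in all, crops included, and the job is handed in when it is done.

```bash
mkdir -p pics; cat > h.py <<'E'
from plant import *
import numpy as np, cv2
from scipy.spatial.transform import Rotation as R
def cloud(name):
    p,d=camera(name); m=camera_model(name); K=np.array(m["intrinsics"],float); D=np.array(m["distortion"],float)
    v,u=np.mgrid[0:480,0:640]
    n=cv2.undistortPoints(np.stack([u,v],-1).reshape(-1,1,2).astype(float),K,D).reshape(480,640,2)
    c=np.stack([n[...,0]*d,-n[...,1]*d,-d],-1)
    w=c@np.array(m["rotation"]).T+np.array(m["eye"]); w[d==0]=np.nan
    return p,d,w
E
python3 - <<'E'
from h import *
s=get_state(); print(s["time"],s["position"],s["eef_rot"],s["gripper_width"],s["force"])
for n in("scene","top"):
    p,d,w=cloud(n); np.savez(n+"0.npz",p=p,w=w); cv2.imwrite(f"pics/{n}0.png",p[...,::-1]); print(camera_model(n)["eye"])
E
ls
```

```text
0.0 [ 249.8854577  -517.57133141  230.83901436] [-3.06144564e+00 -7.00351089e-01  4.56111170e-04] 1.003325511910658 [-0.36859554  0.05340287  0.41881497]
h.py
picsTraceback (most recent call last):
  File "<stdin>", line 4, in <module>
  File "h.py", line 9, in cloud
    w=c@np.array(m["rotation"]).T+np.array(m["eye"]); w[d==0]=np.nan
      ~~~~~~~~~~~~~~~~~~~~~~~~~~~^~~~~~~~~~~~~~~~~~~
ValueError: operands could not be broadcast together with shapes (480,640) (3,)
```

```bash
sed -i 's/np.array(m\["rotation"\]).T/R.from_rotvec(m["rotation"]).as_matrix().T/' h.py
python3 - <<'E'
from h import *
print(camera_model("top"))
for n in("scene","top"):
    p,d,w=cloud(n); np.savez(n+"0.npz",p=p,w=w); cv2.imwrite(f"pics/{n}0.png",p[...,::-1]); print(camera_model(n)["eye"],w[240,320],w[400,320])
E
```

```text
{'intrinsics': array([[509.76482537,   0.        , 315.9343602 ],
       [  0.        , 509.76482537, 239.12897213],
       [  0.        ,   0.        ,   1.        ]]), 'distortion': array([0.00763354, 0.        , 0.        , 0.        , 0.        ]), 'eye': array([ 453.26929578,   36.11475856, 1282.97522262]), 'rotation': array([ 0.08762854, -0.09591828, -1.56150865])}
[465.01510786 659.66223131 804.82744165] [5.93299232e+02 3.29537655e-01 3.30619745e+01] [524.42087592 353.5700639   11.1918212 ]
[ 453.26929578   36.11475856 1282.97522262] [601.1068734   19.63275275   7.02162436] [207.8729878   17.10145979  -3.92526695]
```

View pics/scene0.png

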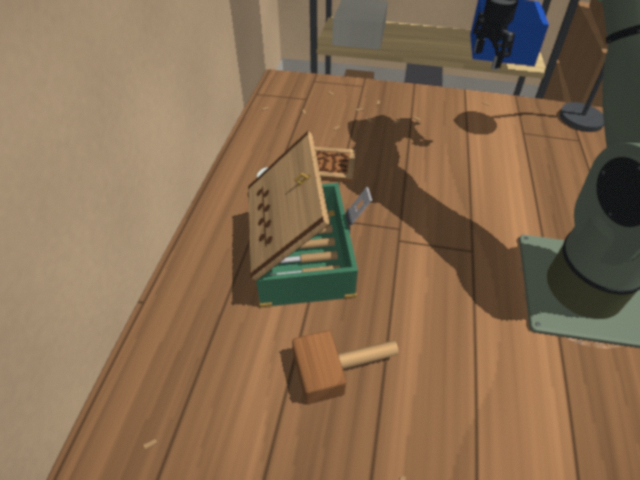

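View pics/top0.png

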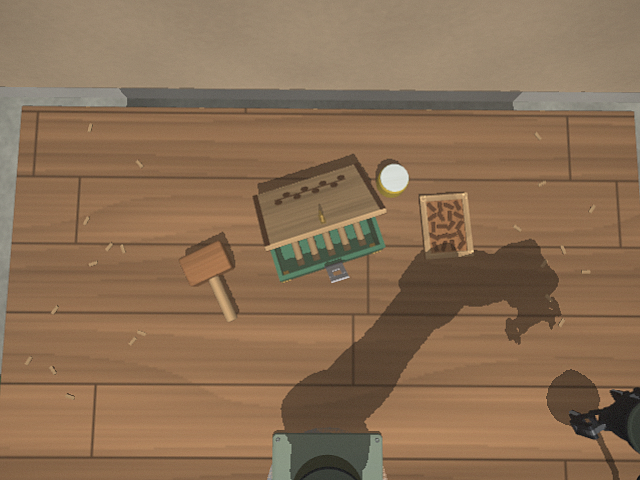

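Scene: lid open about 1 rad, chest front wall (280,281)-(383,247) in the top view, hasp at (338,271) leaning out, staple (322,214), mallet (208,262), tin (394,178), panel (446,225).

```bash
python3 - <<'E'
from h import *
z=np.load("top0.npz");p,w=z["p"],z["w"]
for n,(u,v) in dict(edgeL=(268,244),edgeR=(383,209),edgemid=(325,226),backL=(262,190),backR=(350,160),topmid=(300,210),stap=(322,214),hasp=(338,270),haspb=(336,266),haspt=(340,277),frL=(280,279),frR=(381,248),tin=(394,178),mal=(208,262),hand=(232,316),pan=(446,225)).items():
    print(n,np.nanmedian(w[v-1:v+2,u-1:u+2].reshape(-1,3),axis=0).round(),p[v,u])
# lid plane
hs=cv2.cvtColor(p,cv2.COLOR_RGB2HSV)
poly=np.zeros((480,640),np.uint8); cv2.fillPoly(poly,[np.array([[262,195],[350,163],[376,205],[272,237]])],1)
q=w[(poly>0)&~np.isnan(w[...,0])]; c=np.median(q,0)
for _ in range(4):
    n=np.linalg.svd(q-q.mean(0),full_matrices=False)[2][2]; r=(q-q.mean(0))@n; q=q[abs(r)<4]
n*=np.sign(n[2]); print("lid normal",n,"open",np.arccos(n[2]),"yaw",np.degrees(np.arctan2(n[1],n[0])),q.mean(0))
g=(hs[...,0]>65)&(hs[...,0]<95)&(hs[...,1]>90); 
gg=g&(w[...,2]>85)&(w[...,2]<105)&(w[...,0]>400); P=w[gg]; print(len(P)); r=cv2.minAreaRect(P[:,:2].astype(np.float32)); print("green rim",r,cv2.boxPoints(r).round())
hm=np.zeros((480,640),bool); hm[258:285,322:352]=1; hm&=(hs[...,1]<70)&(w[...,2]>80)
P=w[hm]; print(len(P),P.min(0).round(),P.max(0).round())
print(P[np.argsort(P[:,2])][[0,5,len(P)//2,-5,-1]].round())
E
```

```text
edgeL [565. 129. 242.] [68 46 37]
edgeR [ 639. -107.  245.] [216 176 129]
edgemid [603.  13. 244.] [151 122  90]
backL [730. 169.  -1.] [94 73 54]
backR [811. -57.  -2.] [93 75 57]
topmid [646.  66. 183.] [134 110  79]
stap [631.  18. 218.] [104  85  51]
hasp [521. -22. 132.] [127 104  86]
haspb [528. -16. 122.] [105  99  96]
haspt [501. -22. 170.] [96 91 88]
frL [499. 113.  94.] [ 86 133 105]
frR [ 575. -123.   92.] [ 74 105  87]
tin [ 749. -160.   63.] [216 220 214]
mal [540. 289.  60.] [165 116  78]
hand [411. 231.  42.] [184 150 111]
pan [ 640. -297.   16.] [97 71 53]
lid normal [0.67847264 0.22074045 0.70067719] open 0.7944501320363818 yaw 18.02224976990373 [662.69432313  30.88583986 181.20376441]
15
green rim ((588.8999633789062, 3.6918792724609375), (72.05247497558594, 256.9889221191406), 10.91860294342041) [[ 529.  123.]
 [ 578. -129.]
 [ 649. -116.]
 [ 600.  137.]]
345 [490. -46.  80.] [549.  11. 179.]
[[543. -32.  80.]
 [545. -34.  90.]
 [516.  -6. 133.]
 [497. -18. 177.]
 [501. -35. 179.]]
```

```bash
cat >> h.py <<'E'
A=np.array([np.cos(np.radians(18)),np.sin(np.radians(18))]);B=np.array([-A[1],A[0]])
def show():
    s=get_state();p=np.array(s["position"]);x=R.from_rotvec(s["eef_rot"]).as_matrix()[:,0]
    print("t",round(s["time"],2),"a,b,z",(p[:2]@A).round(1),(p[:2]@B).round(1),p[2].round(1),"heading",np.degrees(np.arctan2(x[1],x[0])).round(2),"F",np.round(s["force"],1),"w",round(s["gripper_width"],2))
E
python3 -m handwheel '{"grip":[1,1,1],"delta_pos":[[0,0,-0.05],[0,0,-0.06],[0,0,-0.06]],"spin":[7.8,7.8,7.8]}' 60; python3 -c "from h import *;show()"
```

```text
time: 0.52
position: [250.0, -517.8, 291.3]
eef_rot: [3.102, 0.492, 0.0]
force: [0.3, 1.1, -1.0]
gripper_width: 0.376
grip_force: 0.0
t 0.53 a,b,z 77.8 -569.7 291.3 heading 18.03 F [ 0.3  1.1 -1. ] w 0.38
```

```bash
python3 -m handwheel '{"grip":[1,1,1,1,1,1,1,1,1,1,1,1],"delta_pos":[[0.03,-0.025,0],[0.073,-0.062,0],[0.118,-0.1,0],[0.163,-0.14,0],[0.21,-0.18,0],[0.257,-0.221,0],[0.304,-0.26,0],[0.35,-0.3,0],[0.396,-0.34,0],[0.442,-0.38,0],[0.488,-0.42,0],[0.514,-0.442,0]],"spin":[0,0,0,0,0,0,0,0,0,0,0,0]}'; python3 -c "from h import *;show()"
```

```text
time: 2.02
position: [602.9, 64.3, 289.5]
eef_rot: [-3.101, -0.496, 0.003]
force: [-0.4, -0.3, -0.3]
gripper_width: -0.002
grip_force: 0.0
t 2.02 a,b,z 593.3 -125.1 289.5 heading 18.17 F [-0.4 -0.3 -0.3] w -0.0
```

```bash
python3 -m handwheel '{"grip":[1,1,1,1,1,1,1,1,1,1],"delta_pos":[[0,0,0.035],[0,0,0.055],[0,0,0.067],[-0.01,0,0.077],[-0.023,0,0.09],[-0.033,0,0.103],[-0.04,0,0.117],[-0.044,0,0.132],[-0.047,0,0.147],[-0.047,0,0.16]],"spin":[0,0,0,0,0,0,0,0,0,0]}'; python3 -c "from h import *;show()"
```

```text
time: 3.28
position: [557.3, 46.5, 130.5]
eef_rot: [-3.103, -0.491, 0.002]
force: [-2.5, -1.0, 5.4]
gripper_width: 0.004
grip_force: 2.2
t 3.27 a,b,z 544.4 -128.0 130.5 heading 17.98 F [-2.5 -1.   5.4] w 0.0
```

```bash
python3 -m handwheel '{"grip":[1,1,1,1,1],"delta_pos":[[0,0,0.012],[0,0,0.019],[0,0,0.022],[0,0,0.024],[0,0,0.024]],"spin":[0,0,0,0,0]}'; python3 -c "from h import *;show()"
```

```text
time: 3.9
position: [557.7, 46.6, 109.7]
eef_rot: [-3.103, -0.49, -0.001]
force: [-18.6, -1.2, 55.0]
gripper_width: -0.002
grip_force: 27.3
t 3.9 a,b,z 544.8 -128.0 109.7 heading 17.96 F [-18.6  -1.2  55. ] w -0.0
```

```bash
python3 -m handwheel '{"grip":[1,1,1,1,1,1,1],"delta_pos":[[0,0,-0.02],[0,0,-0.07],[0,0,-0.12],[-0.05,0,-0.13],[-0.1,0,-0.13],[-0.13,0,-0.13],[-0.13,0,-0.13]],"spin":[0,0,0,0,0,0,0]}'; python3 - <<'E'
from h import *
show()
p,d,w=cloud("top"); np.savez("top1.npz",p=p,w=w); cv2.imwrite("pics/top1.png",cv2.resize(p[150:310,230:450,::-1],None,fx=3.5,fy=3.5))
p,d,w2=cloud("scene");np.savez("scene1.npz",p=p,w=w2); cv2.imwrite("pics/scene1.png",cv2.resize(p[110:310,230:430,::-1],None,fx=3,fy=3))
f=lambda W:np.dstack([W[...,:2]@A,W[...,:2]@B,W[...,2]])
for W in(w,w2):
    q=f(W); m=(q[...,0]>540)&(q[...,0]<690)&(abs(q[...,1]+177)<110)&(abs(q[...,2]-110)<25)
    P=q[m]; c=np.c_[P[:,0],np.ones(len(P))]; print(len(P),np.median(P[P[:,0]<570],0),np.median(P[P[:,0]>660],0))
    m=(q[...,0]>440)&(q[...,0]<503)&(abs(q[...,1]+177)<30)&(q[...,2]>120)&(q[...,2]<195)
    P=q[m]; print("hasp",len(P),P[np.argsort(P[:,2])][::max(1,len(P)//8)].round(), P[:,1].min(),P[:,1].max())
E
```

```text
time: 4.78
position: [433.4, 6.2, 237.9]
eef_rot: [-3.103, -0.49, -0.001]
force: [0.8, 0.5, -0.1]
gripper_width: 0.001
grip_force: 0.0
t 4.78 a,b,z 414.1 -128.1 237.9 heading 17.93 F [ 0.8  0.5 -0.1] w 0.0
5999 [ 555.06447934 -176.97060493  108.97392627] [ 674.91219588 -176.33629445  109.23342431]
hasp 182 [[ 496. -192.  120.]
 [ 493. -177.  126.]
 [ 495. -156.  131.]
 [ 488. -160.  134.]
 [ 487. -155.  141.]
 [ 483. -153.  149.]
 [ 478. -189.  158.]
 [ 474. -192.  164.]
 [ 467. -191.  173.]] -192.95725567153787 -152.9014976957357
5380 [ 555.00971247 -164.65811203  109.85560407] [ 674.91428075 -165.0612      110.01400636]
hasp 327 [[ 494. -154.  120.]
 [ 497. -190.  126.]
 [ 489. -153.  132.]
 [ 488. -183.  141.]
 [ 481. -182.  149.]
 [ 476. -155.  158.]
 [ 473. -162.  165.]
 [ 469. -187.  172.]
 [ 467. -185.  177.]] -193.90885299010446 -150.74566875488705
```

View pics/scene1.png

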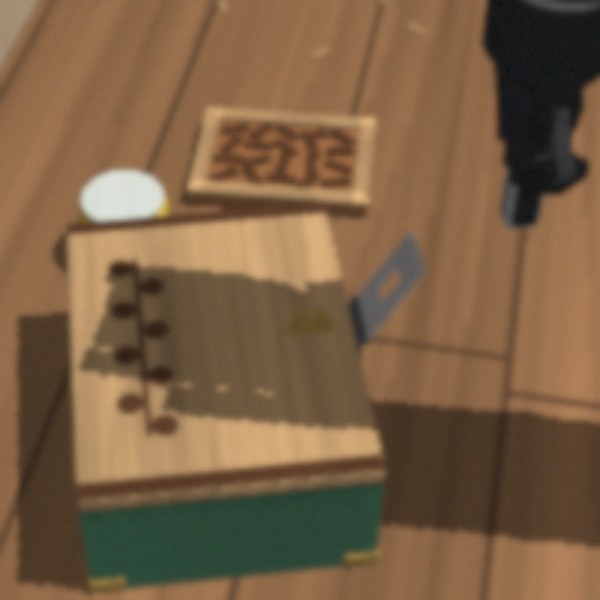

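View pics/top1.png

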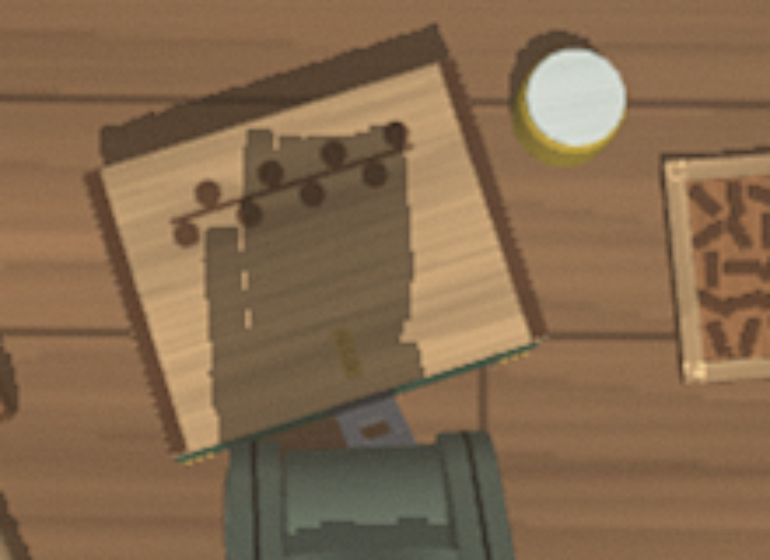

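Lid is home (z≈110 flat) and the hasp still leans out (tip at a≈467, z≈177, b≈-173). Now the finger goes in front of the hasp and sweeps it over.

```bash
python3 -m handwheel '{"grip":[1,1,1,1,1,1,1,1,1,1,1],"delta_pos":[[0,0.025,0.02],[0,0.045,0.06],[0,0.045,0.083],[0.02,0.045,0.083],[0.04,0.045,0.083],[0.055,0.045,0.083],[0.07,0.045,0.083],[0.085,0.045,0.083],[0.098,0.045,0.083],[0.11,0.045,0.083],[0.11,0.045,0.083]],"spin":[0,0,0,0,0,0,0,0,0,0,0]}'; python3 -c "from h import *;show()"
```

```text
time: 6.25
position: [553.5, -1.7, 153.8]
eef_rot: [-3.103, -0.492, -0.001]
force: [0.3, -0.7, -0.1]
gripper_width: -0.002
grip_force: 0.0
t 6.25 a,b,z 525.9 -172.6 153.8 heading 18.02 F [ 0.3 -0.7 -0.1] w -0.0
```

```bash
python3 -m handwheel '{"grip":[1,1,1,1,1,1,1],"delta_pos":[[0.013,0,0.008],[0.025,0,0.017],[0.036,0,0.026],[0.045,0,0.032],[0.045,0,0.037],[0.045,0,0.041],[0.045,0,0.041]],"spin":[0,0,0,0,0,0,0]}'; python3 - <<'E'
from h import *
show()
p,d,w=cloud("scene"); cv2.imwrite("pics/scene2.png",cv2.resize(p[110:310,230:430,::-1],None,fx=3,fy=3))
E
```

```text
time: 7.12
position: [595.7, 11.7, 114.6]
eef_rot: [-3.103, -0.49, -0.003]
force: [-4.0, 0.7, 19.4]
gripper_width: 0.0
grip_force: 9.6
t 7.12 a,b,z 570.2 -173.0 114.6 heading 17.96 F [-4.   0.7 19.4] w 0.0
```

View pics/scene2.png

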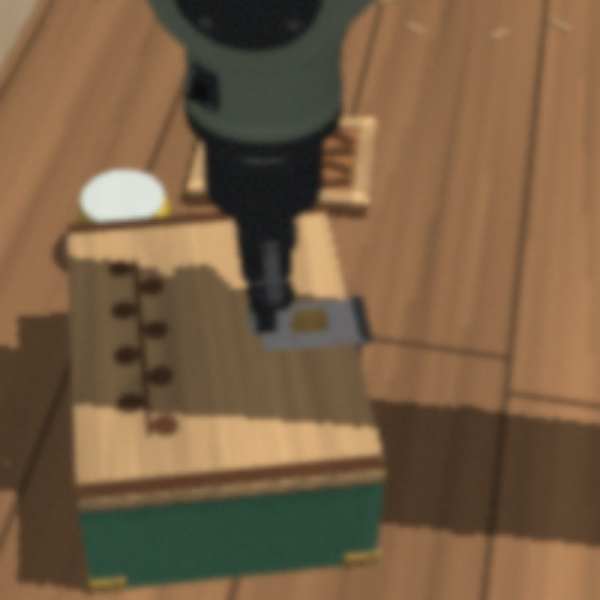

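The hasp lies flat with the staple through its slot (310,320) and the finger on the tab (265,320). I'll press once more, lift and check.

```bash
python3 -m handwheel '{"grip":[1,1,1,1,1,1,1,1,1],"delta_pos":[[0,0,0.003],[0,0,0.004],[0,0,0.004],[0,0,-0.01],[0,0,-0.06],[0,0,-0.11],[-0.05,0,-0.14],[-0.1,0,-0.15],[-0.1,0,-0.15]],"spin":[0,0,0,0,0,0,0,0,0]}'; python3 - <<'E'
from h import *
show()
for n in("top","scene"):
    p,d,w=cloud(n); q=np.dstack([w[...,:2]@A,w[...,:2]@B,w[...,2]])
    if n=="scene": cv2.imwrite("pics/scene3.png",cv2.resize(p[110:310,230:430,::-1],None,fx=3,fy=3))
    for lo,hi,bl,bh in((555,568,-188,-158),(515,560,-140,-70),(515,560,-290,-220),(650,690,-250,-100)):
        m=(q[...,0]>lo)&(q[...,0]<hi)&(q[...,1]>bl)&(q[...,1]<bh)&(q[...,2]<150); print(n,lo,m.sum(),np.median(q[...,2][m]).round(1))
E
```

```text
time: 8.3
position: [498.2, -20.5, 264.7]
eef_rot: [3.103, 0.488, 0.001]
force: [0.9, 0.2, -0.2]
gripper_width: 0.001
grip_force: 0.0
t 8.3 a,b,z 467.5 -173.4 264.7 heading 17.86 F [ 0.9  0.2 -0.2] w 0.0
top 555 0 nan
top 515 559 109.0
top 515 29 109.8
top 650 1065 109.3
scene 555 63 114.8
scene 515 582 109.8
scene 515 425 109.8
scene 650 986 110.1
  return _methods._mean(a, axis=axis, dtype=dtype,
  ret = ret.dtype.type(ret / rcount)
```

View pics/scene3.png

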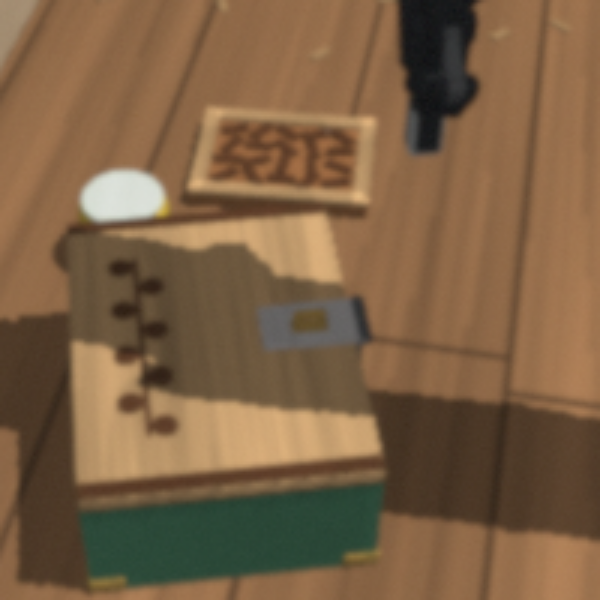

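The lid is shut, and the hasp lies flat (tab at 265,320) with the staple through its slot (310,320). The tin and panel haven't moved, and the arm is clear.

```bash
python3 -c "from plant import *;print(finish_job())"
```

```text
the job is handed in; nothing more can be done
None
```

The chest is closed and the job is handed in (no verdict came back): the lid is pressed home, the hasp lies flat over the staple, and the arm never went near the mallet, tin or panel; it took about 8.4 s of robot time.

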